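# Dispense the small cheese balls

### The arm

A 6-joint arm with a two-finger parallel gripper is mounted at the origin on the work surface. World frame = base frame: x ahead of the robot, y to its left, z up, the work surface at z = 0. Lengths are in m, angles in rad, forces in N, time in s.
With the tool pointing down it reaches from about 0.425 to 0.925 m from the base axis. Payload 12.5 kg.
Tool frame: the origin (TCP) lies midway between the tips of the shut fingers; the grasp point (between the pads) lies 19 mm behind it (arm.grip_depth is the distance from the TCP to the grasp point, in m); z points along the fingers, y is the line along which they close (so a half turn about z gives the same grasp; the last joint's range is limited). The gripper opens to 85 mm and grips with 20 to 120 N. Pads are 22 mm wide; open, the fingers measure 114 mm over their backs; the gripper's body (76 mm by 85 mm) begins 54 mm behind the grasp point. The pads swing forward as they close: fully open they stand 13 mm farther back than shut.
Start: joints at [-0.106, 0.491, 1.559, -0, 1.092, -0.106], TCP at [0.625, 0, 0.21] pointing down, gripper open.
Joint ranges: [-3.1, 3.1], [-0.84, 2.19], [0.05, 2.79], [-1.13, 4.28], [0.06, 2.93], [-2.69, 2.69]. Speed limits (rad/s): [2.22, 2.22, 2.79, 3.14, 3.14, 3.14].

### API

Orientations are given as a unit quaternion [x, y, z, w].
In Python, from bench import sensors, eyes, finish_job, finder, arm gives the robot as it stands. The module is installed in compiled form; this text tells all that it offers.
- The arm moves only by the tool step_arm, never from a script. Its argument "deltas" is a list of rows, each a list of 3 entries, a list of its own where there are three numbers: the shift along the world's x, y, z in m, then the turn, a rotation vector about the world's x, y, z in degrees, then the gripper command: -1 is fully open, 1 is shut, values between are in proportion. A call has 1 to 5 rows; each row is the pose to reach, as a shift and turn from the pose commanded when the call began; what a row does not reach only later rows make up. A row lasts 1/10 s, in which the tool goes at most 50 mm and 8.59 degrees, less where a joint would pass 70% of its speed; a pose out of reach is approached as far as the arm can. A call with a gripper value outside its range is refused whole. The fingers move at their own pace and stop on an object; the grip force is fixed at half the most. Time passes only in rows, so rows that repeat a pose let the fingers close. It gives the time, the measured TCP pose, the force, the opening and the grip force at its end, in the units of the state.
- sensors.state(): the state, without advancing time (a new reading comes with each control period).
- eyes.capture(name): name is "scene" or "side" or "wrist"; returns the picture (480x640x3 uint8, blue, green, red); there is no depth.
- eyes.camera_info(name): a dict with "fx", "fy", "cx", "cy" (pixels), "T" (4x4, takes a point from camera to world coordinates); the wrist camera has in their place "mount" (4x4, takes a point from camera to tool coordinates, whose origin is the TCP and whose axes are the flange's). Camera axes: x right, y down, z forward; pixel columns grow to the right and rows downward; lengths in m; the calibration is good to about 2 mm. A picture is of the moment at which its call begins: read the wrist's pose just before it. camera_info takes no time and is no camera call.
- finish_job(): hands the job in; it is judged then, once.
Trained networks look in the newest picture that a camera, given by its name, has taken for a name from the list of things; names that differ only in an ending like _2 or _b are one class to them, and where a whole thing is asked for, a point or a joint stands for the part that bears it (a point fixed in the world has none). Each returns a list of dicts, best first, with "confidence" (0 to 1); they miss things now and then, are a little off and sometimes report something else, mostly with a low value. They report only what shows in the picture. A call takes as long as a camera call.
- finder.spot_in(thing, camera): "position" ([x, y, z] in m, in the coordinates of the camera as it stood for that picture, good to about 4 mm: the middle of the surface that is visible of it).
- finder.cut_out(thing, camera): "region" (480x640 bool, what is visible of it).
- finder.mark_of(thing, camera): "position" ([x, y, z] in m, in the coordinates of the camera as it stood for that picture, good to about 4 mm: a listed point, or the origin of a listed thing).
The state is a dict: "clock": time; "joint_positions": joint angles; "joint_velocities": joint speeds; "tau": joint torques, N m; "tcp_pos": TCP position; "tcp_rot": TCP orientation; "contact_force": force on the tool from outside, world axes, zero at the start; "wrist_torque": the same for the moment, N m; "width": finger opening in m; "gripper_force": force on a finger pad.
Only numpy, scipy, OpenCV 4.12 (cv2) and the standard library are available. Lean on these libraries where they do the work, as an engineer would, in place of code of your own. Each camera call takes 0.05 s, during which the arm holds its last target. There are 200 camera calls.

### The job

Turn the white dial on the cap of the leaning cheese dispenser until its green-rimmed middle-sized hole is squarely over the tube's mouth, then tip the tube over towards the blue tray (the orange handle is for this) so that the three small yellow balls roll out into the tray while the big red ball stays inside. Then swing the tube all the way back to rest against its stop, with the dial still on the green hole, and leave the cheese wheel, the pack and the jar where they are.

Things in the scene. Friction and masses are not known exactly. Their poses are not given: they have to be found in the camera images.
- stand: fixed stand of the dispenser. Origin on the work surface below the tube's pivot; x points away from the tray (the tray side faces roughly the robot), y to the left, z up. The tube's level pivot axis runs along y, 160 mm above the origin. Grey side plates (50 mm long in x) at y = -51 and +51 mm reach 166 mm high. Base plate 170 x 130 x 12 mm
- tray (a point): centre of the inner floor of the blue catch tray fixed to the stand, 166 mm in front of the pivot (stand x = -166 mm), axes as the stand's. Tray 197 mm long (x), 190 mm wide (y), walls 4 mm thick; side walls 60 mm high, wall nearest the robot 85 mm, wall nearest the tube 50 mm
- pivot (a point): pivot of the tube, 160 mm above the stand's origin. Its axes are the tube frame, which tips with the tube: z along the tube towards the cap, x out of its back (the side away from the tray, where the handle is), y as the stand's
- tube (a joint): tip angle (rad) of the clear tube. 0 = at rest on its rear stop, its axis leaning 0.50 rad (29 degrees) from vertical with the cap up and towards the tray; grows as the cap swings down towards the tray, to the front stop at 1.45. Level at 1.07; beyond about 1.15 balls roll out of a fitting hole. Friction 0.45 N m (4 to 6 N at the handle): it stays where it is left
- tube_floor (a point): centre of the inner floor of the clear tube, 50 mm below the pivot along the tube; axes are the tube frame. Tube 60 mm outside and 52 mm inside diameter, 147 mm deep, covered at its mouth by the dial
- handle (a point): middle of the round orange handle bar behind the tube (14 mm diameter, 110 mm long, along y), in the tube frame 115 mm out in x and -20 mm in z from the pivot: it moves on a 117 mm circle about the pivot, from 110 mm behind and 38 mm above it at rest to 24 mm before and 114 mm above it at the front stop. 75 mm free before it. Take it from straight above; it turns in loosely closed fingers
- dial (a joint): angle (rad) of the white dial on the cap, growing counter-clockwise as seen facing it. 0 = green-rimmed middle hole (37 mm) squarely over the tube's mouth, at the lower side of the cap; -1.4 = red-rimmed large hole (52 mm, lets the big ball out too); +1.0 = blue-rimmed small hole (20 mm, lets nothing out). Stops at -1.8 and +1.4; starts in -1.4 to -0.65. Friction 0.08 N m, no clicks, stays as left
- dial_grip (a point): on the dial's turning axis inside its black grip bar, 22 mm above the dial's face. z: turning axis, out of the dial (parallel to the tube's axis, 34 mm to its back); x along the bar; turns with the dial. White disc 144 mm across, 8 mm thick; bar 14 mm wide (y), 36 mm high above the face, reaching from x = -16 mm (towards the green hole) to +44 mm. The green hole's centre is 47 mm from the axis
- ball_a_center (a point): waxed yellow cheese ball, 28 mm diameter, 15 g; point at its centre. Starts in the clear tube, on top of the big red ball
- ball_b_center (a point): waxed yellow cheese ball, 28 mm diameter, 15 g; point at its centre. Starts in the clear tube, on top of the big red ball
- ball_c_center (a point): waxed yellow cheese ball, 28 mm diameter, 15 g; point at its centre. Starts in the clear tube, on top of the big red ball
- ball_big_center (a point): waxed red cheese ball, 48 mm diameter, 55 g; point at its centre. Lies on the floor of the clear tube, below the yellow balls
- wheel_center (a point): bystander: light brown cheese wheel, 110 mm diameter, 60 mm high; point at its centre; beside the dispenser
- pack_center (a point): bystander: white food pack with lid and blue label, 96 x 136 mm, 51 mm high; point at its centre; beside the dispenser
- jar_center (a point): bystander: amber jar with green cap, 68 mm diameter, 100 mm high; point at its centre; beside the dispenser

How it is judged:
On the way, in this order (a step that is already met when the one before it is completed fails the run):
1. the green hole is over the mouth (dial within 0.15 rad of 0) while the tube is still at rest (value of joint dial between -0.15 and 0.15 rad and value of joint tube below 0.15 rad), for 0.2 s.
2. all three small yellow balls are in the tray (x of ball_a_center in the frame of tray between -0.1 and 0.1 m and y of ball_a_center in the frame of tray between -0.096 and 0.096 m and z of each of ball_a_center, ball_b_center, ball_c_center in the frame of tray below 0.06 m and x of ball_b_center in the frame of tray between -0.1 and 0.1 m and y of ball_b_center in the frame of tray between -0.096 and 0.096 m and x of ball_c_center in the frame of tray between -0.1 and 0.1 m and y of ball_c_center in the frame of tray between -0.096 and 0.096 m), for 0.2 s.
At the end, for the whole second after the job is handed in: The three yellow balls lie inside the blue tray, the big red ball is back at the bottom of the tube (centre within 45 mm of the tube's floor), the tube is at rest within 0.08 rad of its rear stop, and the dial is within 0.2 rad of the green hole (all of step 2 and distance between ball_big_center and tube_floor below 0.045 m and value of joint tube below 0.08 rad and value of joint dial between -0.2 and 0.2 rad and velocity of joint tube below 0.05 rad/s); the robot touches nothing.
It fails at once if the tube is tipped (beyond 0.5 rad) with the dial off the green hole (more than 0.25 rad) (value of joint tube above 0.5 rad and (value of joint dial above 0.25 rad or value of joint dial below -0.25 rad)).
It fails at once if the big red ball leaves the tube (distance between ball_big_center and tube_floor above 0.165 m).
It fails at once if the wheel is shoved more than 30 mm (distance of wheel_center from where it was at the start of the episode above 0.03 m).
It fails at once if the pack is shoved more than 30 mm (distance of pack_center from where it was at the start of the episode above 0.03 m).
It fails at once if the jar is shoved more than 30 mm (distance of jar_center from where it was at the start of the episode above 0.03 m).
It also fails if it takes over 64 s, if anything falls off the work surface, if the arm or the gripper's body presses on something with over 40 N, if the wrist force passes 120 N, or if a joint passes its speed limit or range.

## Working session

There is one attempt and no reset: what is moved stays moved. The work goes in short steps, Python scripts to look and compute and a tool call to move; the robot and the scene stay as the last step left them, time stands still between calls to the robot, and variables do not carry over. Pictures are saved under pics/ and viewed, at most 10 in all, crops included, and the job is handed in when it is done.

Besides the shell and the picture viewer there is one more tool, called after "Emit:" as name([rows], argument=value, ...), one row to a line, values as JSON. step_arm: Moves the arm, as the interface text tells. Its arguments: {"type":"object","properties":{"deltas":{"type":"array","items":{"type":"array"}}},"required":["deltas"]}

```bash
mkdir -p pics; cat > h.py <<'E'
import numpy as np,cv2
from scipy.spatial.transform import Rotation as R
from bench import sensors,eyes,finish_job,finder,arm
def camT(n,s=None):
    i=eyes.camera_info(n)
    if 'T' in i: return np.array(i['T'])
    s=s or sensors.state(); T=np.eye(4);T[:3,:3]=R.from_quat(s['tcp_rot']).as_matrix();T[:3,3]=s['tcp_pos']
    return T@np.array(i['mount'])
def marks(n,things,T,f='mark_of'):
    o={}
    for t in things:
        for r in getattr(finder,f)(t,n)[:1]:
            o[t]=(T@np.r_[r['position'],1])[:3]; print(n,t,o[t].round(4),round(r['confidence'],2))
    return o
def proj(n,P,T):
    i=eyes.camera_info(n); p=(np.linalg.inv(T)@np.c_[P,np.ones(len(P))].T)[:3]
    return np.c_[i['fx']*p[0]/p[2]+i['cx'],i['fy']*p[1]/p[2]+i['cy']]
E
python3 - <<'E'
from h import *
s=sensors.state();print(s)
for n in ['scene','side','wrist']:
    T=camT(n); im=eyes.capture(n); cv2.imwrite(f'pics/{n}0.png',im)
    marks(n,['stand','tray','pivot','handle','dial_grip','tube_floor','wheel_center','pack_center','jar_center'] if n!='wrist' else ['dial_grip','handle','pivot','tray'],T)
a=[cv2.imread(f'pics/{n}0.png') for n in('scene','side')]
cv2.imwrite('pics/a.png',cv2.resize(np.vstack(a),(400*1,600)) )
E
```

```text
{'clock': 0.0, 'joint_positions': array([-1.05631250e-01,  4.91560254e-01,  1.55946184e+00,  2.43296526e-05,
        1.09168168e+00, -1.05606224e-01]), 'joint_velocities': array([-0.00042804,  0.00056639,  0.00043902,  0.00213421,  0.0004977 ,
       -0.00059763]), 'tau': array([-2.53899279e-04, -6.18447447e+01, -2.61596632e+01, -1.41405640e-04,
        4.01603000e-03, -9.44706159e-06]), 'tcp_pos': array([6.24750160e-01, 3.56865083e-05, 2.09323050e-01]), 'tcp_rot': array([ 7.07119490e-01,  7.07093854e-01, -3.40843057e-04, -4.38848372e-04]), 'contact_force': array([-0.39785472, -0.74488351,  0.42664706]), 'wrist_torque': array([-0.00979688, -0.04992713, -0.00159043]), 'gripper_force': 0.0, 'width': 0.08506867908787212}
scene stand [ 5.804e-01 -8.650e-02 -2.000e-04] 0.68
scene tray [ 0.4131 -0.0862  0.005 ] 0.6
scene pivot [ 0.5836 -0.0839  0.1584] 0.79
scene handle [ 0.6914 -0.0852  0.1998] 0.59
scene dial_grip [ 0.5469 -0.0824  0.2897] 0.73
scene tube_floor [ 0.603  -0.0859  0.1184] 0.9
scene wheel_center [0.4583 0.1576 0.0282] 0.6
scene pack_center [ 0.4739 -0.3027  0.0238] 0.81
scene jar_center [0.6541 0.1633 0.0474] 0.59
side stand [ 0.5795 -0.0832 -0.0009] 0.81
side tray [ 0.4124 -0.0816  0.0032] 0.59
side pivot [ 0.5817 -0.0875  0.1602] 0.6
side handle [ 0.6905 -0.084   0.195 ] 0.67
side dial_grip [ 0.5465 -0.0795  0.2846] 0.94
side tube_floor [ 0.6022 -0.0832  0.1183] 0.78
side wheel_center [0.4584 0.158  0.0281] 0.81
side pack_center [ 0.4703 -0.3046  0.0206] 0.63
side jar_center [0.6473 0.1676 0.0464] 0.72
wrist dial_grip [ 0.6007 -0.0858  0.1137] 0.46
wrist handle [ 0.687  -0.0841  0.2032] 0.95
wrist pivot [ 0.5818 -0.0857  0.1614] 0.95
wrist tray [ 0.4128 -0.0846  0.0078] 0.97
```

View pics.

View pics/scene0.png

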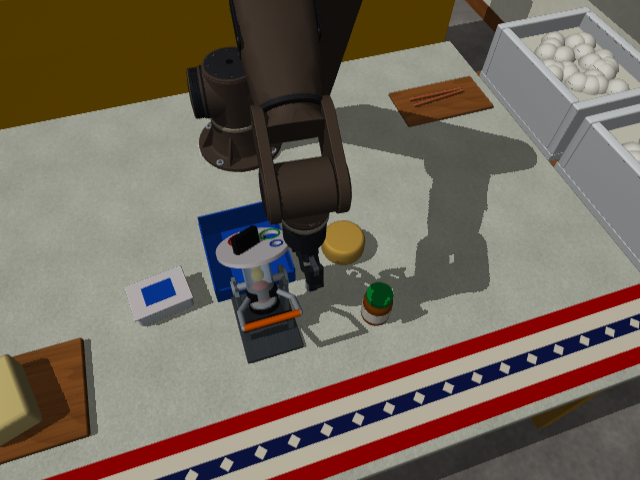

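View pics/side0.png

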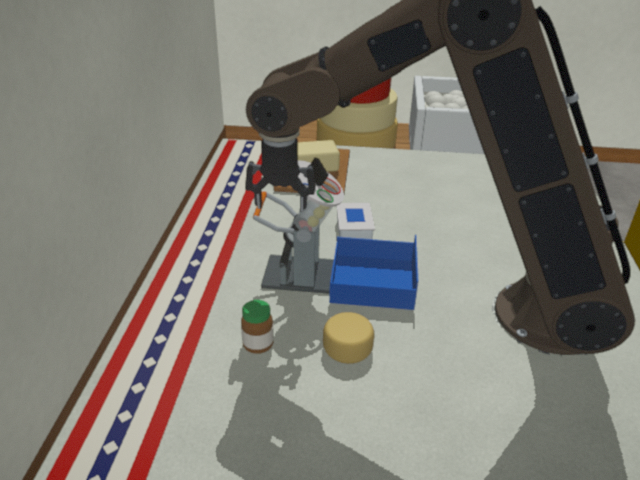

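Emit:
step_arm([
  [[0,0,0.05],[0,0,0],-1],
  [[0,0,0.1],[0,0,0],-1],
  [[0,0,0.15],[0,0,0],-1],
  [[0,0,0.2],[0,0,0],-1],
  [[0,0,0.2],[0,0,0],-1],
])

```text
clock: 1.75
tcp_pos: [0.626, -0.0, 0.4174]
tcp_rot: [0.707, 0.707, 0.004, 0.004]
contact_force: [0.6, -0.1, -0.1]
width: 0.0855
gripper_force: 0.0
```

Emit:
step_arm([
  [[-0.03,-0.02,0],[0,-7,0],-1],
  [[-0.06,-0.04,0],[0,-14,0],-1],
  [[-0.1,-0.06,0],[0,-21,0],-1],
  [[-0.145,-0.084,0],[0,-28.65,0],-1],
  [[-0.145,-0.084,0],[0,-28.65,0],-1],
])

```text
clock: 2.25
tcp_pos: [0.4722, -0.0845, 0.4072]
tcp_rot: [0.687, 0.684, 0.175, 0.175]
contact_force: [1.5, 0.4, 0.7]
width: 0.0851
gripper_force: 0.0
```

```bash
cat > rect.py <<'E'
from h import *
import sys
def rect(n,T,piv,yaw,d=.108):
    # warp dial face plane: px 4/mm, centre = dial axis; up = tube x, left = +y
    M=R.from_euler('z',yaw).as_matrix()@R.from_euler('y',-.5).as_matrix()
    sq=np.array([[34+80,80,0],[34+80,-80,0],[34-80,-80,0],[34-80,80,0]])/1e3+[0,0,d]
    p=proj(n,piv+sq@M.T,T).astype(np.float32)
    return p
E
python3 - <<'E'
from rect import *
s=sensors.state(); print(s['tcp_pos'],s['tcp_rot'],s['joint_positions'])
T=camT('wrist',s); im=eyes.capture('wrist'); cv2.imwrite('pics/w1.png',im)
m=marks('wrist',['dial_grip','pivot','handle','tray','stand'],T)
Ts=camT('scene'); ims=eyes.capture('scene');m2=marks('scene',['dial_grip','pivot','handle','tray','stand'],Ts)
piv=np.array([.582,-.0845,.16])
out=[]
for n,i,t in(('wrist',im,T),('scene',ims,Ts)):
    p=rect(n,t,piv,0); H=cv2.getPerspectiveTransform(p,np.float32([[0,0],[320,0],[320,320],[0,320]])); out.append(cv2.warpPerspective(i,H,(320,320)))
o=np.hstack(out); cv2.imwrite('pics/r1.png',np.vstack([cv2.resize(im,(373,280)) if 0 else o]))
cv2.imwrite('pics/c1.png',np.vstack([cv2.resize(im,(640,480))[100:360],o]))
E
```

```text
[ 0.4722209  -0.0844672   0.40718384] [0.68652424 0.68378099 0.17450955 0.17514121] [-0.43177557 -0.08205918  1.87235531  0.25533955  0.90640512 -0.54023258]
wrist pivot [ 0.5792 -0.0886  0.1597] 0.8
wrist tray [ 0.4132 -0.0807  0.0062] 0.97
wrist stand [ 0.5759 -0.0796  0.0017] 0.79
scene dial_grip [ 0.5482 -0.0831  0.2906] 0.81
scene pivot [ 0.579  -0.085   0.1589] 0.95
scene handle [ 0.6923 -0.0888  0.1984] 0.65
scene tray [ 0.4127 -0.0832  0.0066] 0.62
scene stand [ 0.5795 -0.0852  0.0011] 0.74
```

View pics/c1.png

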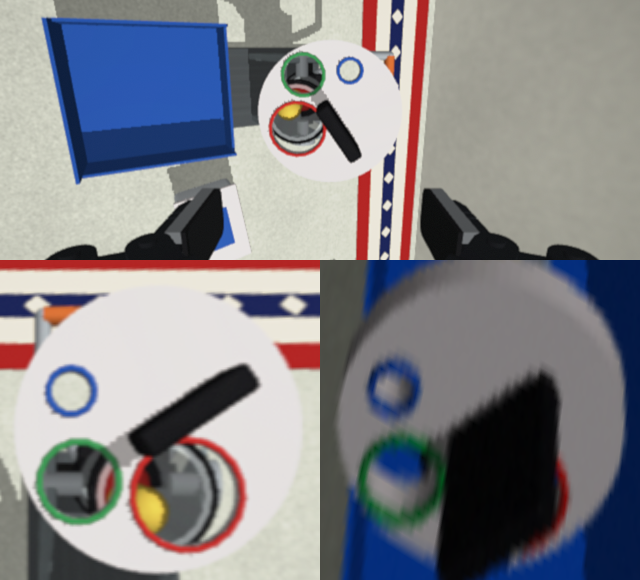

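Emit:
step_arm([
  [[0.012,0,-0.02],[-4,0,7.3],-1],
  [[0.024,0,-0.04],[-8,0,14.6],-1],
  [[0.036,0,-0.06],[-12,0,21.9],-1],
  [[0.045,0,-0.082],[-15.8,0,29],-1],
  [[0.045,0,-0.082],[-15.8,0,29],-1],
])

```text
clock: 3.35
tcp_pos: [0.525, -0.0835, 0.3252]
tcp_rot: [0.461, 0.853, 0.118, 0.215]
contact_force: [-0.8, -0.5, 0.3]
width: 0.0854
gripper_force: 0.0
```

Emit:
step_arm([
  [[0,0,0],[0,0,0],-1],
  [[0,0,0],[0,0,0],-1],
])

```text
clock: 3.55
tcp_pos: [0.5251, -0.084, 0.3292]
tcp_rot: [0.463, 0.851, 0.119, 0.218]
contact_force: [-1.1, 0.6, -0.2]
width: 0.0853
gripper_force: 0.0
```

```bash
python3 - <<'E'
from rect import *
s=sensors.state(); print(s['tcp_pos'],s['joint_positions'])
M=R.from_quat(s['tcp_rot']).as_matrix();print('tool z',M[:,2],'y',M[:,1])
T=camT('wrist',s); im=eyes.capture('wrist'); cv2.imwrite('pics/w2.png',im)
m=marks('wrist',['dial_grip'],T)
piv=np.array([.5795,-.0845,.16])
p=rect('wrist',T,piv,0); H=cv2.getPerspectiveTransform(p,np.float32([[0,0],[480,0],[480,480],[0,480]])); o=cv2.warpPerspective(im,H,(480,480))
# expected bar outline on top face (36 mm above face)
u=np.array([-.479,0,.878]);tx=np.array([.878,0,.479]);y=np.array([0,1,0]);q=-1.0
b=np.cos(q)*tx+np.sin(q)*y; c=np.cross(u,b); g=np.array([.546,-.084,.289])
P=np.array([g+.014*u+b*i+c*j for i,j in((-.016,-.007),(.044,-.007),(.044,.007),(-.016,.007))])
P2=np.array([g-.022*u+.072*(np.cos(a)*tx+np.sin(a)*y) for a in np.linspace(0,6.28,60)])
for Q,col in((P,(0,255,255)),(P2,(255,0,255))): cv2.polylines(im,[proj('wrist',Q,T).astype(int)],True,col,1)
cv2.imwrite('pics/c2.png',im)
cv2.imwrite('pics/r2.png',o)
hsv=cv2.cvtColor(o,cv2.COLOR_BGR2HSV)
E
```

```text
[ 0.52513086 -0.08404047  0.32921928] [-0.37629514  0.06810949  1.93230224  0.28171718  0.68942613 -1.12672821]
tool z [ 4.80698454e-01  2.06440378e-04 -8.76885941e-01] y [0.73654994 0.54255182 0.40389566]
wrist dial_grip [ 0.5458 -0.0828  0.2872] 0.57
```

View pics/c2.png

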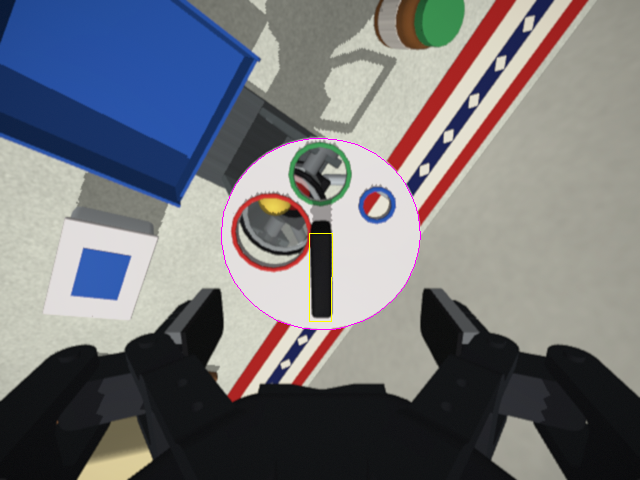

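The overlay (disc outline at 222–420 × 139–328 px, bar at 310–332 × 222–318 px) matches the dial and the bar lines up with the fingers. I'll advance and grip.

Emit:
step_arm([
  [[0.01,0,-0.018],[0,0,0],-1],
  [[0.02,0,-0.036],[0,0,0],-1],
  [[0.0287,0,-0.0525],[0,0,0],-1],
  [[0.0287,0,-0.0525],[0,0,0],-1],
  [[0.0287,0,-0.0525],[0,0,0],-1],
])

```text
clock: 4.15
tcp_pos: [0.5537, -0.084, 0.2762]
tcp_rot: [0.462, 0.851, 0.118, 0.217]
contact_force: [-0.4, 0.6, 0.5]
width: 0.0857
gripper_force: 0.0
```

Emit:
step_arm([
  [[0,0,0],[0,0,0],0.0],
  [[0,0,0],[0,0,0],0.3],
  [[0,0,0],[0,0,0],1],
  [[0,0,0],[0,0,0],1],
  [[0,0,0],[0,0,0],1],
])

```text
clock: 4.65
tcp_pos: [0.5537, -0.084, 0.2757]
tcp_rot: [0.462, 0.852, 0.118, 0.217]
contact_force: [-7.8, 0.6, 12.6]
width: 0.0128
gripper_force: 38.7
```

Emit:
step_arm([
  [[0,0,0],[0,0,0],1],
  [[0,0,0],[0,0,0],1],
  [[0,0,0],[0,0,0],1],
])

```text
clock: 4.95
tcp_pos: [0.5537, -0.084, 0.2758]
tcp_rot: [0.462, 0.852, 0.118, 0.217]
contact_force: [-4.5, 0.7, 5.3]
width: 0.012
gripper_force: 59.3
```

Emit:
step_arm([
  [[0,0,0],[-3.35,0,6.15],1],
  [[0,0,0],[-6.7,0,12.3],1],
  [[0,0,0],[-10.05,0,18.45],1],
  [[0,0,0],[-13.4,0,24.6],1],
  [[0,0,0],[-13.4,0,24.6],1],
])

```text
clock: 5.45
tcp_pos: [0.5538, -0.0838, 0.2759]
tcp_rot: [0.24, 0.939, 0.062, 0.24]
contact_force: [-2.1, 1.6, 5.0]
width: 0.0121
gripper_force: 59.3
```

Emit:
step_arm([
  [[0,0,0],[-3.5,0,6.4],1],
  [[0,0,0],[-7,0,12.8],1],
  [[0,0,0],[-10.5,0,19.2],1],
  [[0,0,0],[-14,0,25.6],1],
  [[0,0,0],[-14,0,25.6],1],
])

```text
clock: 5.95
tcp_pos: [0.5538, -0.0836, 0.2759]
tcp_rot: [-0.004, 0.969, -0.001, 0.247]
contact_force: [-3.1, 3.7, 5.5]
width: 0.0119
gripper_force: 59.2
```

Emit:
step_arm([
  [[0,0,0],[0,0,0],1],
  [[0,0,0],[0,0,0],1],
])

```text
clock: 6.15
tcp_pos: [0.5538, -0.0836, 0.2759]
tcp_rot: [-0.002, 0.969, -0.0, 0.247]
contact_force: [-1.7, 3.7, 6.2]
width: 0.0121
gripper_force: 59.3
```

Emit:
step_arm([
  [[0,0,0],[0,0,0],-1],
  [[0,0,0],[0,0,0],-1],
  [[0,0,0],[0,0,0],-1],
  [[0,0,0],[0,0,0],-1],
  [[-0.01,0,0.02],[0,0,0],-1],
])

```text
clock: 6.65
tcp_pos: [0.5434, -0.0839, 0.2934]
tcp_rot: [-0.002, 0.97, 0.001, 0.245]
contact_force: [0.7, 0.1, 0.8]
width: 0.0827
gripper_force: 0.0
```

Emit:
step_arm([
  [[-0.017,0,0.032],[0,0,0],-1],
  [[-0.034,0,0.064],[0,0,0],-1],
  [[-0.05,0,0.1],[0,0,0],-1],
  [[-0.05,0,0.1],[0,0,0],-1],
  [[-0.05,0,0.1],[0,0,0],-1],
])

```text
clock: 7.15
tcp_pos: [0.4936, -0.0841, 0.3959]
tcp_rot: [-0.002, 0.969, -0.001, 0.248]
contact_force: [0.0, 0.9, -1.1]
width: 0.0857
gripper_force: 0.0
```

```bash
python3 - <<'E'
from rect import *
s=sensors.state(); print(s['tcp_pos'],s['joint_positions'])
T=camT('wrist',s); im=eyes.capture('wrist')
piv=np.array([.5765,-.084,.159])
p=rect('wrist',T,piv,0); H=cv2.getPerspectiveTransform(p,np.float32([[0,0],[480,0],[480,480],[0,480]])); o=cv2.warpPerspective(im,H,(480,480))
cv2.imwrite('pics/r3.png',o)
h=cv2.cvtColor(o,cv2.COLOR_BGR2HSV)
for nm,a,b in(('g',50,85),('b',105,122)):
    m=cv2.inRange(h,(a,80,50),(b,255,255)); m[:,:]=m*(np.hypot(*(np.indices(m.shape)-240))<205)
    n,l,st,c=cv2.connectedComponentsWithStats(m); k=1+np.argsort(-st[1:,4])[:2]; print(nm,[(st[i],c[i].round(1)) for i in k])
w=cv2.inRange(h,(0,0,190),(180,25,255)); n,l,st,c=cv2.connectedComponentsWithStats(w); k=1+st[1:,4].argmax(); print('disc',st[k],c[k])
E
```

```text
[ 0.49359084 -0.08407228  0.39588564] [-0.40754164 -0.0384576   1.86200065  0.25154376  0.86840678 -2.10114186]
g [(array([ 176,  317,  128,  128, 3526], dtype=int32), array([240. , 380.8]))]
b [(array([  81,  278,   78,   76, 2056], dtype=int32), array([119.5, 317.3]))]
disc [    0    24   480   456 92023] [233.58358237 237.45197396]
```

View pics/r3.png

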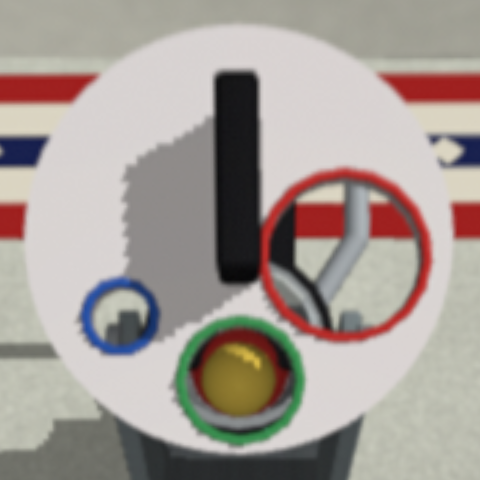

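Green hole is at (240,381), straight below the disc centre (240,240), so the dial is on zero. Next I'll move to the handle.

Emit:
step_arm([
  [[0.0,0,0.01],[1.87,1.87,-7.33],-1],
  [[0.02,0,0.02],[3.73,3.74,-14.66],-1],
  [[0.04,0,0.02],[5.6,5.61,-21.99],-1],
  [[0.065,0,0.02],[7.47,7.48,-29.32],-1],
  [[0.065,0,0.02],[7.47,7.48,-29.32],-1],
])

```text
clock: 7.7
tcp_pos: [0.5615, -0.0836, 0.4126]
tcp_rot: [0.261, 0.95, 0.0, 0.173]
contact_force: [-1.3, -0.0, -0.8]
width: 0.0852
gripper_force: 0.0
```

Emit:
step_arm([
  [[0.016,0,0],[1.87,1.87,-7.33],-1],
  [[0.032,0,0],[3.73,3.74,-14.66],-1],
  [[0.048,0,0],[5.6,5.61,-21.99],-1],
  [[0.065,0,0],[7.47,7.48,-29.32],-1],
  [[0.065,0,0],[7.47,7.48,-29.32],-1],
])

```text
clock: 8.2
tcp_pos: [0.6255, -0.084, 0.4123]
tcp_rot: [0.502, 0.861, -0.0, 0.089]
contact_force: [-0.6, 0.4, -1.0]
width: 0.0853
gripper_force: 0.0
```

Emit:
step_arm([
  [[0.016,0,0],[1.87,1.87,-7.33],-1],
  [[0.032,0,0],[3.73,3.74,-14.66],-1],
  [[0.048,0,0],[5.6,5.61,-21.99],-1],
  [[0.0665,-0.001,0],[7.46,7.49,-29.31],0],
  [[0.0665,-0.001,0],[7.46,7.49,-29.31],0],
])

```text
clock: 8.7
tcp_pos: [0.6915, -0.0856, 0.4122]
tcp_rot: [0.706, 0.708, -0.001, -0.002]
contact_force: [0.4, -0.7, -0.3]
width: 0.0592
gripper_force: 0.0
```

```bash
python3 - <<'E'
from h import *
s=sensors.state(); print(s['tcp_pos'],s['tcp_rot'],s['joint_positions'],s['width'])
T=camT('wrist',s); eyes.capture('wrist'); marks('wrist',['handle','pivot'],T)
for n in('scene','side'):
    eyes.capture(n); marks(n,['handle'],camT(n))
E
```

```text
[ 0.69152314 -0.08558955  0.41219546] [ 7.05956274e-01  7.08251929e-01 -6.93562741e-04 -2.11257115e-03] [-2.18295876e-01  5.01684078e-01  1.01885419e+00  1.09434908e-03
  1.62536503e+00 -2.21485098e-01] 0.059160746633128904
wrist pivot [ 0.5821 -0.0881  0.165 ] 0.87
scene handle [ 0.6945 -0.0826  0.1998] 0.87
side handle [ 0.6906 -0.0848  0.1958] 0.55
```

Emit:
step_arm([
  [[0,0,-0.05],[0,0,0],0],
  [[0,0,-0.1],[0,0,0],0],
  [[0,0,-0.15],[0,0,0],0],
  [[0,0,-0.16],[0,0,0],0],
  [[0,0,-0.16],[0,0,0],0],
])

```text
clock: 9.55
tcp_pos: [0.69, -0.0849, 0.2553]
tcp_rot: [0.706, 0.709, -0.0, -0.001]
contact_force: [-0.3, 0.6, 0.8]
width: 0.043
gripper_force: 0.0
```

Emit:
step_arm([
  [[0,0,-0.025],[0,0,0],0],
  [[0,0,-0.05],[0,0,0],0],
  [[0,0,-0.075],[0,0,0],0],
  [[0,0,-0.075],[0,0,0],0],
  [[0,0,-0.075],[0,0,0],0],
])

```text
clock: 10.05
tcp_pos: [0.6914, -0.0852, 0.1834]
tcp_rot: [0.706, 0.709, 0.001, 0.001]
contact_force: [-0.7, 0.3, 0.2]
width: 0.0431
gripper_force: 0.0
```

```bash
python3 - <<'E'
from h import *
s=sensors.state(); print(s['tcp_pos'],s['contact_force'],s['width'])
im=eyes.capture('side'); cv2.imwrite('pics/s4.png',cv2.resize(im[120:320,180:440],None,fx=3,fy=3))
E
```

```text
[ 0.69139717 -0.08520839  0.18340414] [-0.73561555  0.25056684  0.17608596] 0.0430950526312048
```

View pics/s4.png

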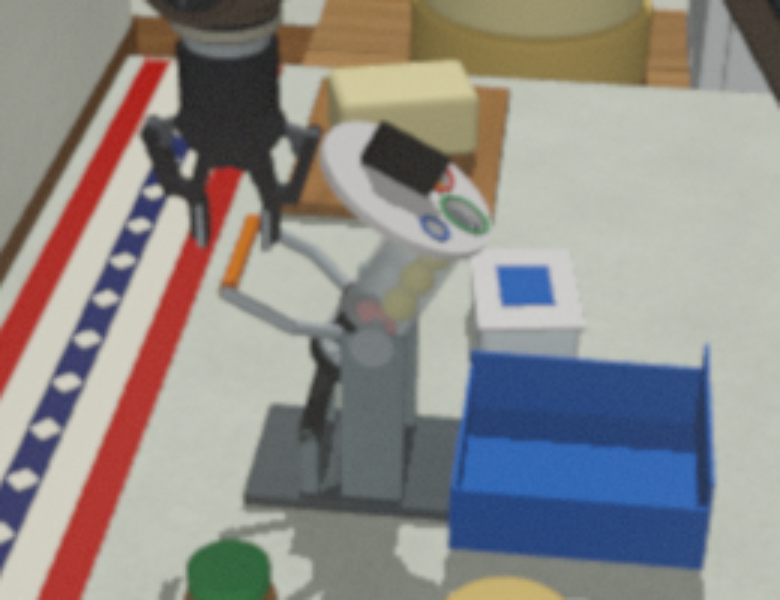

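Fingers straddle the orange bar (pad at ~(270,220), bar at ~(240,250) in the crop). Closing gently.

Emit:
step_arm([
  [[0,0,-0.002],[0,0,0],0.4],
  [[0,0,-0.002],[0,0,0],0.65],
  [[0,0,-0.002],[0,0,0],0.65],
  [[0,0,-0.002],[0,0,0],0.65],
  [[0,0,-0.002],[0,0,0],0.65],
])

```text
clock: 10.6
tcp_pos: [0.69, -0.0851, 0.1795]
tcp_rot: [0.706, 0.709, 0.0, 0.0]
contact_force: [-4.9, -0.5, 6.8]
width: 0.0152
gripper_force: 3.5
```

Emit:
step_arm([
  [[0,0,0],[0,0,0],0.72],
  [[0,0,0],[0,0,0],0.72],
  [[0,0,0],[0,0,0],0.72],
])

```text
clock: 10.9
tcp_pos: [0.6889, -0.0851, 0.1794]
tcp_rot: [0.706, 0.709, -0.001, -0.001]
contact_force: [-11.1, -0.3, 9.0]
width: 0.0122
gripper_force: 7.0
```

Emit:
step_arm([
  [[-0.002,0,0],[0,0,0],0.72],
  [[-0.002,0,0],[0,0,0],0.72],
  [[-0.002,0,0],[0,0,0],0.72],
])

```text
clock: 11.2
tcp_pos: [0.6884, -0.0851, 0.1794]
tcp_rot: [0.706, 0.709, 0.0, 0.0]
contact_force: [-1.6, 0.6, 7.6]
width: 0.0122
gripper_force: 4.2
```

Emit:
step_arm([
  [[0,0,0],[0,0,0],0.9],
  [[0,0,0],[0,0,0],0.9],
  [[-0.0055,0,0.0132],[0,0,0],0.9],
  [[-0.0055,0,0.0132],[0,0,0],0.9],
  [[-0.0055,0,0.0132],[0,0,0],0.9],
])

```text
clock: 11.7
tcp_pos: [0.6827, -0.085, 0.1916]
tcp_rot: [0.706, 0.708, 0.0, 0.0]
contact_force: [0.0, -0.5, -0.6]
width: 0.0038
gripper_force: 0.0
```

```bash
python3 - <<'E'
from h import *
im=eyes.capture('side'); marks('side',['handle','dial_grip'],camT('side'))
E
```

```text
side handle [ 0.6912 -0.0819  0.1976] 0.6
side dial_grip [ 0.546  -0.0786  0.2842] 0.98
```

```bash
python3 - <<'E'
from h import *
im=eyes.capture('side'); a=cv2.resize(im[150:240,230:330],None,fx=6,fy=6,interpolation=cv2.INTER_CUBIC)
s=sensors.state();p=s['tcp_pos'];print(p)
for q,c in((p,(0,255,0)),(p+[0,0,.019],(255,0,255)),(np.array([.689,-.085,.198]),(255,255,0))):
    x=proj('side',np.array([q]),camT('side'))[0]; cv2.circle(a,tuple(((x-[230,150])*6).astype(int)),5,c,-1)
cv2.imwrite('pics/s5.png',a)
E
```

```text
[ 0.68257569 -0.08493222  0.19093506]
```

View pics/s5.png

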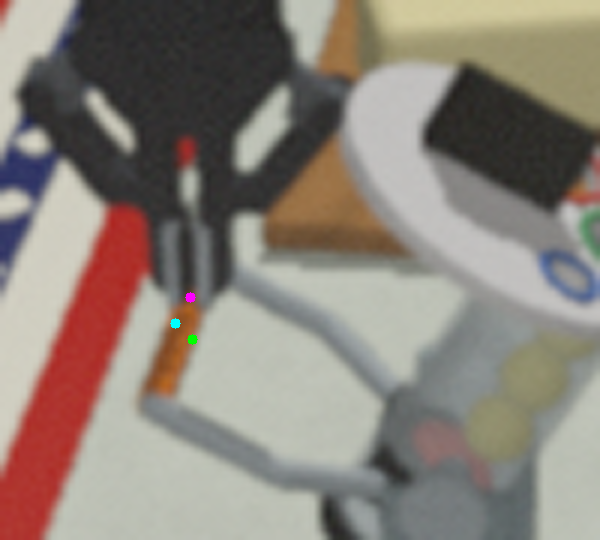

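```bash
python3 - <<'E'
from h import *
s=sensors.state();p=s['tcp_pos'];out=[]
for n,w in(('scene',60),('wrist',0)):
    T=camT(n,s); im=eyes.capture(n); c=proj(n,np.array([p]),T)[0]
    x0,y0,k,ww,hh=(int(c[0])-45,int(c[1])-50,8,50,75) if w else (0,0,.625,640,480)
    if w: x0,y0,k,ww,hh=int(c[0])-40,int(c[1])-50,6.5,60,85
    a=cv2.resize(im[y0:y0+hh,x0:x0+ww],None,fx=k,fy=k,interpolation=cv2.INTER_CUBIC)
    bar=np.array([[.689,y,.198] for y in(-.14,-.085,-.03)])
    for q,col in((np.array([p]),(0,255,0)),(bar,(255,255,0))):
        for x in proj(n,q,T): cv2.circle(a,tuple(((x-[x0,y0])*k).astype(int)),3,col,-1)
    out.append(a)
H=max(a.shape[0] for a in out); out=[cv2.copyMakeBorder(a,0,H-a.shape[0],0,0,0) for a in out]
o=np.hstack(out); print(o.shape); cv2.imwrite('pics/s6.png',o)
E
```

```text
(552, 790, 3)
```

View pics/s6.png

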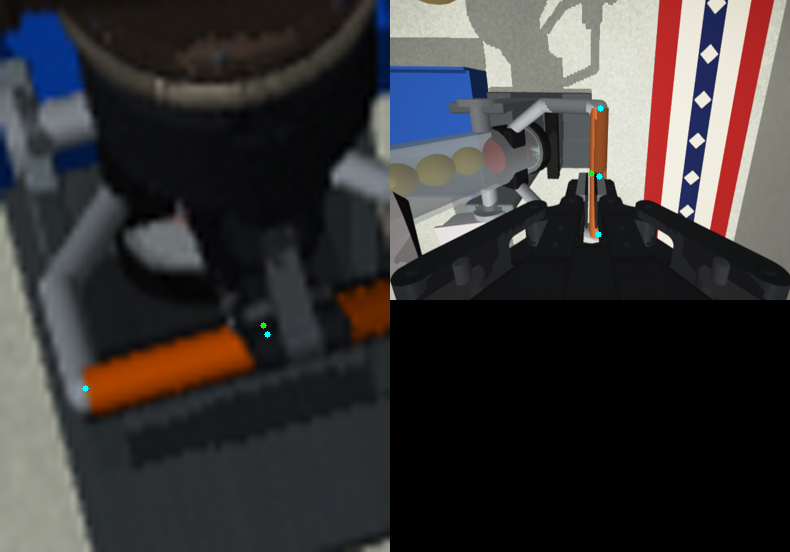

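The fingers slipped off above the bar (wrist view: bar centre line at 599 px, fingers at 592 px, with the bar beyond the tips). I'll regrip deeper.

Emit:
step_arm([
  [[0,0,0.03],[0,0,0],0],
  [[0.006,0,0.03],[0,0,0],0],
  [[0.006,0,0.03],[0,0,0],0],
  [[0.006,0,0.03],[0,0,0],0],
  [[0.006,0,0.03],[0,0,0],0],
])

```text
clock: 12.5
tcp_pos: [0.6883, -0.0849, 0.2207]
tcp_rot: [0.706, 0.709, -0.0, -0.001]
contact_force: [0.8, 0.3, -0.6]
width: 0.0427
gripper_force: 0.0
```

Emit:
step_arm([
  [[0,0,-0.02],[0,0,0],0],
  [[0,0,-0.04],[0,0,0],0],
  [[0,0,-0.056],[0,0,0],0],
  [[0,0,-0.056],[0,0,0],0],
  [[0,0,-0.056],[0,0,0],0],
])

```text
clock: 13.0
tcp_pos: [0.6887, -0.085, 0.1656]
tcp_rot: [0.706, 0.708, -0.0, -0.0]
contact_force: [-0.4, 0.1, 0.0]
width: 0.0427
gripper_force: 0.0
```

Emit:
step_arm([
  [[0,0,0],[0,0,0],0.4],
  [[0,0,0],[0,0,0],0.65],
  [[0,0,0],[0,0,0],0.72],
  [[0,0,0],[0,0,0],0.72],
  [[0,0,0],[0,0,0],0.72],
])

```text
clock: 13.5
tcp_pos: [0.6883, -0.085, 0.1667]
tcp_rot: [0.706, 0.708, -0.0, -0.0]
contact_force: [-5.1, -0.1, 5.6]
width: 0.0129
gripper_force: 31.3
```

Emit:
step_arm([
  [[-0.001,0,0],[0,0,0],0.8],
  [[-0.001,0,0],[0,0,0],0.8],
  [[-0.004,0,0.0066],[0,0,0],0.8],
  [[-0.0065,0,0.0132],[0,0,0],0.8],
  [[-0.0065,0,0.0132],[0,0,0],0.8],
])

```text
clock: 14.0
tcp_pos: [0.6833, -0.085, 0.1798]
tcp_rot: [0.706, 0.708, 0.001, 0.001]
contact_force: [4.9, -0.0, 2.8]
width: 0.0113
gripper_force: 59.8
```

Emit:
step_arm([
  [[-0.007,0,0.0124],[0,0,0],0.8],
  [[-0.0155,0,0.0239],[0,0,0],0.8],
  [[-0.0155,0,0.0239],[0,0,0],0.8],
])

```text
clock: 14.3
tcp_pos: [0.6682, -0.0849, 0.2053]
tcp_rot: [0.706, 0.708, 0.002, 0.002]
contact_force: [7.0, 1.5, 9.4]
width: 0.011
gripper_force: 60.8
```

```bash
python3 - <<'E'
from h import *
for n in('side','scene'):
    im=eyes.capture(n); marks(n,['handle','dial_grip'],camT(n))
E
```

```text
side handle [ 0.674  -0.0842  0.2318] 0.88
side dial_grip [ 0.5017 -0.0801  0.2643] 0.8
scene handle [ 0.672  -0.0831  0.2344] 0.79
```

Emit:
step_arm([
  [[-0.01,0,0.0104],[0,0,0],0.8],
  [[-0.021,0,0.0194],[0,0,0],0.8],
  [[-0.033,0,0.0271],[0,0,0],0.8],
  [[-0.046,0,0.0332],[0,0,0],0.8],
  [[-0.0575,0,0.0372],[0,0,0],0.8],
])

```text
clock: 15.1
tcp_pos: [0.6136, -0.0849, 0.2449]
tcp_rot: [0.706, 0.708, 0.005, 0.006]
contact_force: [16.2, 4.9, 21.5]
width: 0.0114
gripper_force: 62.4
```

Emit:
step_arm([
  [[-0.012,0,0.0027],[0,0,0],0.8],
  [[-0.022,0,0.0041],[0,0,0],0.8],
  [[-0.03,0,0.0045],[0,0,0],0.8],
  [[-0.0383,0,0.0043],[0,0,0],0.8],
  [[-0.0465,0,0.0036],[0,0,0],0.8],
])

```text
clock: 15.6
tcp_pos: [0.5637, -0.0844, 0.2463]
tcp_rot: [0.706, 0.709, 0.002, 0.002]
contact_force: [1.5, -5.8, 15.6]
width: 0.0115
gripper_force: 67.3
```

Emit:
step_arm([
  [[0,0,0],[0,0,0],0.8],
  [[0,0,0],[0,0,0],0.8],
  [[0,0,0],[0,0,0],0.8],
  [[0,0,0],[0,0,0],0.8],
  [[0,0,0],[0,0,0],0.8],
])

```text
clock: 16.1
tcp_pos: [0.5623, -0.0843, 0.2459]
tcp_rot: [0.706, 0.709, 0.001, 0.0]
contact_force: [-8.3, 0.2, 22.8]
width: 0.0112
gripper_force: 68.2
```

```bash
python3 - <<'E'
from h import *
o=[]
for n,b in(('side',(120,330,230,440)),('scene',(170,350,180,330))):
    im=eyes.capture(n); T=camT(n); marks(n,['handle','dial_grip','ball_big_center'],T)
    for r in finder.mark_of('ball_a_center',n): print('ball',(T@np.r_[r['position'],1])[:3].round(3),round(r['confidence'],2))
    a=im[b[0]:b[1],b[2]:b[3]]; o.append(cv2.resize(a,(390,450)))
cv2.imwrite('pics/s7.png',np.hstack(o))
E
```

```text
side handle [ 0.5632 -0.084   0.2758] 0.78
side dial_grip [ 0.4454 -0.0824  0.1531] 0.83
ball [ 0.402 -0.082  0.017] 0.49
scene handle [ 0.5809 -0.0843  0.0007] 0.74
scene dial_grip [ 0.5653 -0.0861  0.276 ] 0.29
```

View pics/s7.png

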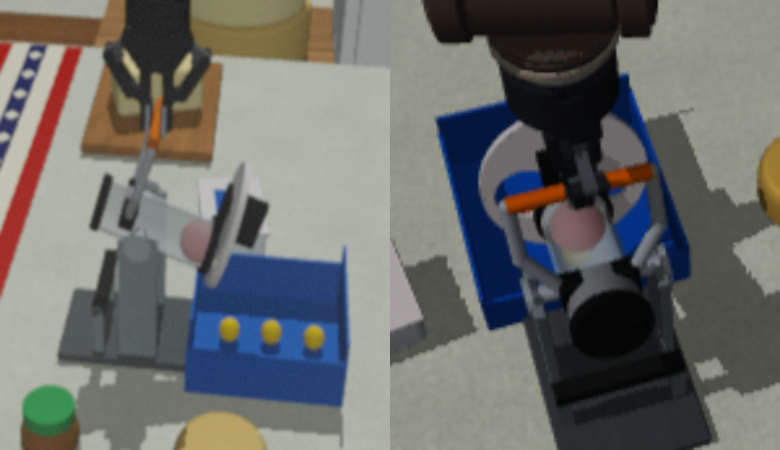

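All three yellow balls are in the tray (around (230,330), (271,332), (314,337) in the left panel) and the red one is still in the tube. I'll swing the tube back.

Emit:
step_arm([
  [[0.0163,0,0.0009],[0,0,0],0.8],
  [[0.0326,0,-0.0005],[0,0,0],0.8],
  [[0.0485,0,-0.0042],[0,0,0],0.8],
  [[0.0637,0,-0.01],[0,0,0],0.8],
  [[0.078,0,-0.0179],[0,0,0],0.8],
])

```text
clock: 17.1
tcp_pos: [0.6415, -0.085, 0.2273]
tcp_rot: [0.706, 0.709, 0.0, 0.001]
contact_force: [-2.6, 0.5, 6.2]
width: 0.0115
gripper_force: 68.0
```

Emit:
step_arm([
  [[0.0131,0,-0.0098],[0,0,0],0.8],
  [[0.0246,0,-0.0213],[0,0,0],0.8],
  [[0.0345,0,-0.0344],[0,0,0],0.8],
  [[0.0415,0,-0.0468],[0,0,0],0.8],
  [[0.047,0,-0.06],[0,0,0],0.8],
])

```text
clock: 17.6
tcp_pos: [0.6879, -0.0854, 0.1653]
tcp_rot: [0.706, 0.708, -0.0, -0.0]
contact_force: [-5.5, 0.1, 6.7]
width: 0.0114
gripper_force: 72.5
```

Emit:
step_arm([
  [[0.0005,0,-0.002],[0,0,0],0.8],
  [[0.001,0,-0.004],[0,0,0],0.8],
  [[0.001,0,-0.004],[0,0,0],0.8],
  [[0.001,0,-0.004],[0,0,0],0.8],
])

```text
clock: 18.0
tcp_pos: [0.6883, -0.0863, 0.163]
tcp_rot: [0.706, 0.708, -0.001, 0.001]
contact_force: [-7.7, -14.6, 14.1]
width: 0.0116
gripper_force: 76.0
```

```bash
python3 - <<'E'
from h import *
for n in('side','scene'):
    im=eyes.capture(n); T=camT(n); marks(n,['handle','dial_grip','tube_floor','ball_big_center'],T)
E
```

```text
side handle [ 0.693  -0.0815  0.1976] 0.75
side dial_grip [ 0.5469 -0.0787  0.2831] 0.95
side tube_floor [ 0.5986 -0.0812  0.117 ] 0.72
scene handle [ 0.693  -0.085   0.1985] 0.65
scene tube_floor [ 0.6007 -0.088   0.1172] 0.6
scene ball_big_center [0.4573 0.1556 0.0304] 0.42
```

Emit:
step_arm([
  [[0,0,0],[0,0,0],0.5],
  [[0,0,0],[0,0,0],0],
  [[0,0,0],[0,0,0],0],
  [[0,0,0],[0,0,0],0],
  [[0,0,0.02],[0,0,0],0],
])

```text
clock: 19.0
tcp_pos: [0.6876, -0.0846, 0.179]
tcp_rot: [0.706, 0.709, -0.001, -0.002]
contact_force: [-0.5, 0.1, 0.9]
width: 0.0423
gripper_force: 0.0
```

Emit:
step_arm([
  [[0,0,0.05],[0,0,0],0],
  [[0,0,0.1],[0,0,0],0],
  [[0,0,0.15],[0,0,0],0],
  [[0,0,0.2],[0,0,0],0],
  [[0,0,0.25],[0,0,0],0],
])

```text
clock: 19.5
tcp_pos: [0.6883, -0.0847, 0.4337]
tcp_rot: [0.706, 0.709, 0.0, -0.0]
contact_force: [0.3, 0.3, -0.4]
width: 0.0424
gripper_force: 0.0
```

Emit:
step_arm([
  [[0,0.05,0],[0,0,0],0],
  [[0,0.1,0],[0,0,0],0],
  [[0,0.15,0],[0,0,0],0],
  [[0,0.15,0],[0,0,0],0],
  [[0,0.15,0],[0,0,0],0],
])

```text
clock: 20.0
tcp_pos: [0.6886, 0.0663, 0.4313]
tcp_rot: [0.705, 0.709, -0.0, -0.0]
contact_force: [-0.5, -0.0, -0.5]
width: 0.0422
gripper_force: 0.0
```

```bash
python3 - <<'E'
from h import *
o=[]
for n,b in(('side',(120,330,230,440)),('scene',(170,370,180,400))):
    im=eyes.capture(n); T=camT(n); marks(n,['handle','dial_grip','tube_floor','wheel_center','pack_center','jar_center'],T)
    im0=cv2.imread(f'pics/{n}0.png')
    c=[]
    for i in(im0,im):
        m=cv2.inRange(cv2.cvtColor(i,cv2.COLOR_BGR2HSV),(5,200,120),(13,255,255)); m[:b[0]]=0;m[b[1]:]=0;m[:,:b[2]]=0;m[:,b[3]:]=0
        q=np.argwhere(m); c.append((len(q),q.mean(0).round(1)))
    print(n,'orange',c)
    r=finder.cut_out('ball_a_center',n); print(len(r),[(np.argwhere(x['region']).mean(0).round(),round(x['confidence'],2)) for x in r])
    o.append(cv2.resize(im[b[0]:b[1],b[2]:b[3]],(390,450)))
cv2.imwrite('pics/s8.png',np.hstack(o)); print(sensors.state()['contact_force'])
E
```

```text
side handle [ 0.6894 -0.085   0.1985] 0.86
side dial_grip [ 0.5436 -0.079   0.2823] 0.97
side tube_floor [ 0.5998 -0.0842  0.1175] 0.71
side wheel_center [0.458  0.1592 0.0281] 0.89
side pack_center [ 0.4675 -0.3047  0.0242] 0.92
side jar_center [0.6476 0.1666 0.0453] 0.63
side orange [(2, array([197.5, 263.5])), (6, array([202.7, 261. ]))]
0 []
scene handle [ 0.6923 -0.086   0.1988] 0.72
scene dial_grip [ 0.5494 -0.0826  0.2909] 0.62
scene tube_floor [ 0.6007 -0.0862  0.1168] 0.89
scene wheel_center [0.4609 0.1565 0.0318] 0.63
scene pack_center [ 0.4687 -0.301   0.0229] 0.82
scene jar_center [0.6543 0.1643 0.0492] 0.72
scene orange [(330, array([319.5, 271.7])), (330, array([319.5, 271.7]))]
0 []
[0.49164548 0.45030134 0.58665038]
```

View pics/s8.png

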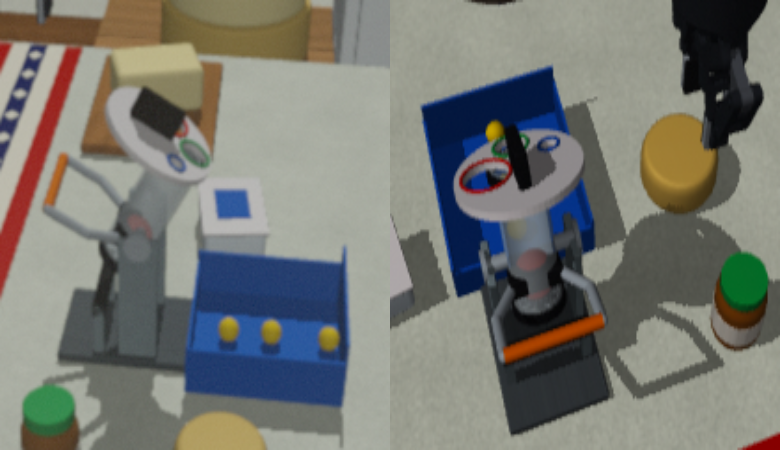

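The orange handle's pixel centroid in the scene view (271.7, 319.5) is the same as at the start, so the tube is back on its stop. All three yellow balls are in the tray, the red ball is at the tube's floor, the dial is on green, and the arm is clear.

```bash
python3 -c "
from bench import finish_job
print(finish_job())"
```

```text
the job is handed in; nothing more can be done
None
```

I handed the job in: the three yellow balls are in the tray, the red ball is back at the bottom of the tube, the tube is on its rear stop with the dial on green, and the wheel, pack and jar are unmoved; the hand-in call gave no verdict.

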